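# Tap the jug true on the banding wheel and turn its lip to the front

## Task

The little jug stands off-centre on the banding wheel: tap it gently until it stands upright in the centre of the wheel, then take your fingers off it. Next, with a fingertip on the wheel, turn the wheel until the jug's pouring lip points straight out over the front edge of the bench, the jug still centred, ready for painting bands. Do not grip, lift or tip the jug, and leave the blue pigment jar, the tape and the wooden tool beside the wheel where they are.

Things in the scene. Friction and masses are not known exactly. Their poses are not given: they have to be found in the camera images.
- jug: small loose terracotta jug, neck dipped in cream slip, no handle, 80 mm high, 0.13 to 0.23 kg; foot 40 mm across, belly 68 mm across at its widest 17 to 22 mm above the foot, neck 41 mm across. Slides when pushed low on the belly, topples when pushed high or hit hard. Origin: centre of the foot's underside; z up, lip towards -x. Starts 14 to 45 mm off-centre, towards the robot, lip to the robot's right
- jug_lip (a point): tip of the jug's pouring lip, on its rim, 32 mm from the jug's axis and 80 mm above its foot
- wheel_centre (a point): centre of the wheel's flat top, 85 mm above the bench; axes parallel to the world's, -x towards the bench's front edge (the robot's side). Grey metal disc 156 mm across, 10 mm thick, with concentric grooves 28, 41, 54 and 67 mm from the centre, on a dark green pedestal, 112 mm across at its foot, fixed to the bench
- wheel_head (a joint): angle of the wheel's disc about the vertical, rad, counter-clockwise from above positive, endless; turns with light bearing friction (about 0.03 N m) and the jug rides round with it. A fingertip pressed on the disc with a few newtons and moved round in an arc takes it along
- blue_jar: pigment jar with a blue body and black cap, 46 mm across, 44 mm high, to the right of the wheel; bystander, origin under its centre
- tape: roll of masking tape lying flat, 105 mm across, 24 mm high, to the left of and beyond the wheel; bystander, origin under its centre
- box_tool: boxwood modelling tool lying on the bench to the left of the wheel, 180 mm long along its y axis, 14 mm wide, 8 mm high; bystander, origin under its centre
Not all that is in view belongs to the job. There is more than one size of the part that bears wheel_centre; the job needs the middle-sized.

How it is judged:
By the outcome, as a careful person would: the job done as asked, in the order asked, and still so for the second after the job is handed in, with the robot touching nothing.
It also fails if it takes over 61 s, if anything falls off the work surface, if the arm or the gripper's body presses on something with over 40 N, if the wrist force passes 120 N, or if a joint passes its speed limit or range.

## Robot

A 6-joint arm with a two-finger parallel gripper is mounted at the origin on a cart in front of the work surface, level with it; the furniture and walls round the work are solid. World frame = base frame: x ahead of the robot, y to its left, z up, the work surface at z = 0. Lengths are in mm, angles in rad, forces in N, time in s.
With the tool pointing down it reaches from about 300 to 775 mm from the base axis. Payload 14.6 kg.
Tool frame: the origin (TCP) lies at the very end of the fingers, on their centre line; the grasp point (between the pads) lies 19 mm behind it (grip_point_offset is the distance from the TCP to the grasp point, in mm); z points along the fingers, y is the line along which they close (so a half turn about z gives the same grasp; the last joint's range is limited). The gripper opens to 94 mm and grips with 3 to 60 N. Pads are 16 mm wide; open, the fingers measure 119 mm over their backs; the gripper's body (75 mm by 177 mm) begins 78 mm behind the grasp point.
Start: joints at [-1.171, 0.3, 1.521, -0, 1.321, -0.067], TCP at [247.509, -491.15, 205.446] pointing down, gripper open.
Joint ranges: [-3.03, 3.03], [-0.79, 2.21], [0.23, 2.52], [-1.04, 4.18], [0, 3.07], [-2.55, 2.55]. Speed limits (rad/s): [2.22, 2.22, 2.57, 3.14, 3.14, 3.14].

## Interface

Orientations are given as [roll, pitch, yaw] about the fixed x, y, z axes, in that order (R = Rz(yaw) Ry(pitch) Rx(roll)).
In Python, from cell import read_state, camera, camera_info, sign_off, grip_point_offset gives the robot as it stands.
- The arm moves only by the shell command python3 -m handwheel 'ROWS' [FORCE]. ROWS is text: rows parted by semicolons, each of 5 numbers parted by spaces: the shift along the world's x, y, z in units of 40 mm (1.0 is 40 mm), then the turn about the world's z in units of 5 degrees (1.0 is 5 degrees), then the closure, from 0 (fully open) to 1 (shut). In form: dx dy dz yaw gripper; .... A call has 1 to 12 rows; each row shifts and turns the commanded pose from where the row before left it; what a row does not reach is not made up. A row lasts 1/12 s, in which the tool goes at most 41.7 mm and 7.16 degrees, less where a joint would pass 70% of its speed; a pose out of reach is approached as far as the arm can. A call is refused whole if a number of a shift passes 1 or a number of a turn 1, either way. A call with a gripper value outside its range is refused whole. The fingers move at their own pace and stop on an object; FORCE is the grip in N (left out, the last holds). Time passes only in rows, so rows that do not move let the fingers close. It gives the time, the measured TCP pose, the force, the opening and the grip force at its end, in the units of the state.
- read_state(): the state, without advancing time (a new reading comes with each control period).
- camera(name): name is "scene" or "top" or "wrist"; returns (picture, depth): 384x512x3 uint8, red, green, blue; 384x512 float32, mm along the optical axis (not along the pixel's ray), 0 where there is no reading.
- camera_info(name): a dict with "intrinsics" (3x3 intrinsics, pixels), "world_from_camera" (4x4, takes a point from camera to world coordinates). Camera axes: x right, y down, z forward; pixel columns grow to the right and rows downward; lengths in mm; the calibration is good to about 2 mm. The wrist camera is an equidistant fisheye: a pixel r from the principal point sees the ray r / f radians off the axis. A picture is of the moment at which its call begins: read the wrist's pose just before it. camera_info takes no time and is no camera call; for the wrist camera it gives the pose at the moment of the call.
- sign_off(): hands the job in; it is judged then, once.
The state is a dict: "clock": time; "joints": joint angles; "qd": joint speeds; "effort": joint torques, N m; "eef_pos": TCP position; "eef_rot": TCP orientation; "wrist_force": force on the tool from outside, world axes, zero at the start; "moment": the same for the moment, N m; "finger_gap": finger opening in mm; "finger_force": force on a finger pad.
Only numpy, scipy, OpenCV 4.12 (cv2) and the standard library are available. Lean on these libraries where they do the work, as an engineer would, in place of code of your own. Each camera call takes 0.05 s, during which the arm holds its last target. There are 200 camera calls.

## Working session

There is one attempt and no reset: what is moved stays moved. The work goes in short steps, Python scripts to look and compute and a shell command to move; the robot and the scene stay as the last step left them, time stands still between calls to the robot, and variables do not carry over. Pictures are saved under pics/ and viewed, at most 10 in all, crops included, and the job is handed in when it is done.

```bash
ls; mkdir -p pics
python3 - <<'E'
from cell import *
import cv2,numpy as np
ims=[]
for n in("scene","top"):
    p,d=camera(n);np.savez(f"pics/{n}0.npz",p=p,d=d);ims.append(p[...,::-1])
    i=camera_info(n);print(n,np.round(i["intrinsics"],1).tolist(),np.round(i["world_from_camera"],3).tolist())
cv2.imwrite("pics/top0.png",ims[1]);cv2.imwrite("pics/scene0.png",ims[0])
print(read_state(),grip_point_offset)
E
```

```text
pics
scene [[453.0, 0.0, 260.0], [0.0, 453.0, 192.6], [0.0, 0.0, 1.0]] [[-0.803, -0.355, 0.479, 21.353], [-0.596, 0.488, -0.638, 814.464], [-0.008, -0.797, -0.603, 795.65], [0.0, 0.0, 0.0, 1.0]]
top [[370.2, 0.0, 259.0], [0.0, 370.2, 190.5], [0.0, 0.0, 1.0]] [[-0.015, -0.991, 0.136, 446.489], [-1.0, 0.016, 0.005, 77.053], [-0.007, -0.136, -0.991, 999.535], [0.0, 0.0, 0.0, 1.0]]
{'clock': 0.1, 'joints': array([-1.17061876e+00,  3.00395799e-01,  1.52149018e+00, -2.02928737e-05,
        1.32070032e+00, -6.66229711e-02]), 'qd': array([-0.00096704, -0.00104403, -0.00223045, -0.00116139, -0.00184073,
        0.00040089]), 'effort': array([ 1.06558808e-03, -5.32644188e+01, -3.53282046e+01,  7.09141418e-02,
        2.34588864e-02, -7.55805445e-05]), 'eef_pos': array([ 247.41110038, -490.95948506,  204.96608679]), 'eef_rot': array([-3.14059990e+00, -4.65381429e-05,  4.66805550e-01]), 'wrist_force': array([-0.17288799,  0.03521026, -0.09631144]), 'moment': array([-0.00759345, -0.03845214,  0.01805797]), 'finger_force': 0.0, 'finger_gap': 94.09022031464932} 18.8
```

View pics/top0.png

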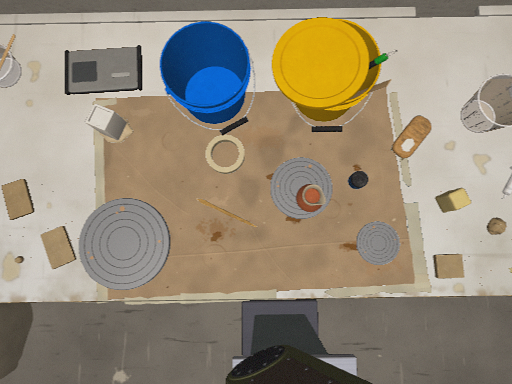

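View pics/scene0.png

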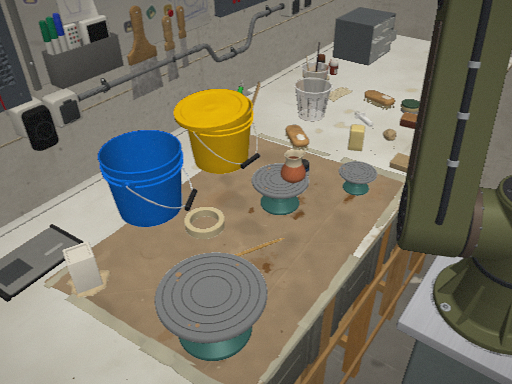

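Candidates for the wheel, in the top view: large (125,243), middle (301,187, jug on it) and small (378,243). I choose the middle one. The only jug is at (310,196), the jar at (358,180), the tape at (225,154) and the tool at (228,213). Next I measure from both views and check one crop.

```bash
cat > h.py <<'E'
from cell import *
import cv2,numpy as np
from scipy.optimize import least_squares
def cloud(n,d,info=None):
    i=info or camera_info(n);K=i["intrinsics"];T=np.array(i["world_from_camera"])
    v,u=np.mgrid[:384,:512]
    P=np.stack([(u-K[0][2])/K[0][0]*d,(v-K[1][2])/K[1][1]*d,d],-1)
    W=P@T[:3,:3].T+T[:3,3]; W[d<=0]=np.nan
    return W
def circ(xy,r=None):
    f=(lambda p:np.hypot(*(xy-p[:2]).T)-(r or p[2]))
    s=least_squares(f,[*xy.mean(0),r or 50],loss="soft_l1",f_scale=1.0);return s.x
def proj(n,X):
    i=camera_info(n);T=np.linalg.inv(i["world_from_camera"]);p=T[:3,:3]@X+T[:3,3];q=np.array(i["intrinsics"])@p;return q[:2]/q[2]
E
python3 - <<'E'
from h import *
for n in("top","scene"):
    f=np.load(f"pics/{n}0.npz");W=cloud(n,f["d"]);p=f["p"]
    reg=(abs(W[...,0]-430)<150)&(abs(W[...,1]+30)<150)
    x,y,z=np.moveaxis(W,-1,0)
    w=reg&(abs(z-85)<4)&(np.ptp(p.astype(int),axis=2)<40) 
    pts=W[w];print(n,"wheel n",len(pts),np.nanmedian(pts,0))
    # hull boundary
    m=w.astype(np.uint8);k=cv2.connectedComponentsWithStats(m)
    b=max(range(1,k[0]),key=lambda j:k[2][j,4]);q=W[k[1]==b]
    h=cv2.convexHull(q[:,:2].astype(np.float32))[:,0];print(" circle",circ(h),"z",np.median(q[:,2]),k[3][b])
    j=reg&(z>95)&(z<180)&(np.hypot(x-circ(h)[0],y-circ(h)[1])<80);J=W[j]
    print(" jug n",len(J),J.min(0),J.max(0))
    for a,bb in((95,100),(100,105),(105,110),(110,120),(120,135),(140,150),(155,170)):
        s=J[(J[:,2]>a)&(J[:,2]<bb)]
        if len(s)>5: print("  ",a,bb,len(s),circ(s[:,:2]).round(1))
    r=J[J[:,2]>159];print(" rim",len(r),r.min(0),r.max(0),r.mean(0))
p=np.load("pics/top0.npz")["p"][...,::-1][145:230,255:385]
s=np.load("pics/scene0.npz")["p"][...,::-1][140:225,235:365]
cv2.imwrite("pics/c0.png",cv2.resize(np.vstack([p,s]),None,fx=3.4,fy=3.4,interpolation=cv2.INTER_CUBIC))
E
```

```text
top wheel n 939 [5.44549215e+02 2.40272253e-01 8.57268359e+01]
 circle [576.88143192 -24.09078997  76.16651448] z 85.72683589692372 [296.36954207 201.49094782]
 jug n 551 [516.69869257 -72.11245791  95.0225977 ] [579.44202449  -8.26630735 170.06727692]
   95 100 84 [556.2 -48.3  13.7]
   100 105 10 [547.8 -38.3  29.9]
   105 110 15 [550.4 -42.3  33.7]
   110 120 77 [550.1 -42.   31.9]
   120 135 133 [551.  -42.6  27.9]
   140 150 22 [549.  -40.5  19.4]
   155 170 166 [549.  -42.3  22.1]
 rim 147 [527.52317424 -67.77510048 159.32668188] [574.20711166 -18.027405   170.06727692] [549.95667233 -45.49096341 164.3889475 ]
scene wheel n 516 [539.31150459   3.64745551  83.98755   ]
 circle [554.11990575   1.98584428  51.20896867] z 83.98755000208195 [286.84883721 187.69186047]
 jug n 646 [518.23086811 -65.41290632  95.31235307] [579.9945927   -1.33511427 166.4587493 ]
   95 100 18 [553.7 -38.2  32.4]
   100 105 39 [554.1 -38.3  33.9]
   105 110 38 [553.7 -37.1  33. ]
   110 120 100 [554.  -38.   31.3]
   120 135 144 [553.2 -37.1  25.9]
   140 150 80 [552.5 -37.2  19.1]
   155 170 137 [551.8 -37.7  22.3]
 rim 90 [530.18035272 -65.41290632 159.07188388] [577.29581935 -12.91177923 166.4587493 ] [552.72916803 -43.02899198 162.67322236]
```

View pics/c0.png

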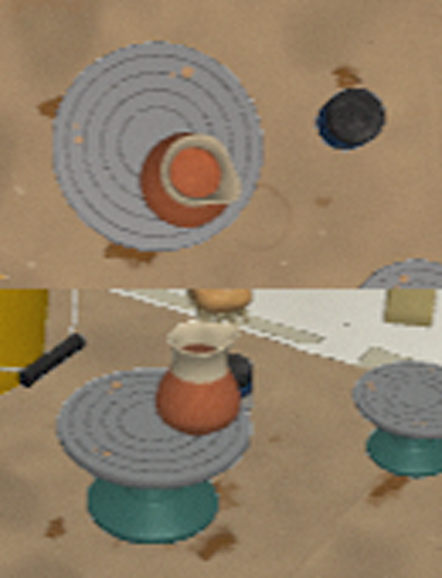

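The crop shows the jug on the middle wheel. The lip points to the robot's right and somewhat towards it (crop lip about (238,200), rim centre (195,170)). I'll move to a standoff behind the jug and measure with the wrist camera.

```bash
python3 -m handwheel '.45 .75 0 0 0;.45 .75 0 0 0;.45 .75 0 0 0;.45 .75 0 0 0;.45 .75 0 0 0;.45 .75 0 0 0;.45 .75 0 0 .3;.45 .75 0 0 .57;.45 .75 0 0 .57;.45 .75 0 0 .57;.45 .75 0 0 .57;.45 .75 0 0 .57'
python3 - <<'E'
from h import *
i=camera_info("wrist");p,d=camera("wrist");np.savez("pics/w1.npz",p=p,d=d,K=i["intrinsics"],T=i["world_from_camera"])
print(np.round(i["intrinsics"],1).tolist(),np.round(i["world_from_camera"],3).tolist())
cv2.imwrite("pics/w1.png",p[...,::-1]);print(read_state()["eef_pos"],read_state()["finger_gap"])
E
```

```text
clock: 1.1
eef_pos: [464.0, -129.4, 205.3]
eef_rot: [-3.141, 0.0, 0.467]
wrist_force: [0.9, -0.1, 0.5]
finger_gap: 57.7
finger_force: 0.0
[[297.3, 0.0, 256.9], [0.0, 297.3, 187.4], [0.0, 0.0, 1.0]] [[0.451, -0.856, -0.252, 538.252], [-0.893, -0.432, -0.127, -91.858], [-0.0, 0.283, -0.959, 384.812], [0.0, 0.0, 0.0, 1.0]]
[ 466.09090281 -125.49958026  205.32043659] 53.46084926319425
```

View pics/w1.png

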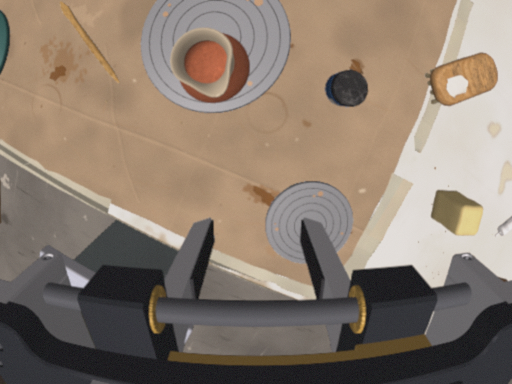

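The wrist view shows the wheel centred near (216,40), the jug near (208,62) with its lip at the lower right (~(232,88)), and the small wheel at (310,220). Next, a measurement helper that uses all the cameras.

```bash
cat >> h.py <<'E'
def rays(n,K):
    v,u=np.mgrid[:384,:512].astype(float);a=(u-K[0][2])/K[0][0];b=(v-K[1][2])/K[1][1]
    if n=="wrist":
        r=np.hypot(a,b)+1e-9;s=np.tan(np.minimum(r,1.45))/r;a,b=a*s,b*s
    return np.stack([a,b,np.ones_like(a)],-1)
def measure(n,p,d,K,T,c0=(577,-26)):
    """wheel centre (rim fit, r=78), jug axis from depth slices, lip angle from rim"""
    K=np.array(K);T=np.array(T);R=rays(n,K)@T[:3,:3].T;o=T[:3,3]
    W=R*d[...,None]+o;W[d<=0]=np.nan
    pl=lambda z:(R*((z-o[2])/R[...,2])[...,None]+o)
    x,y,z=np.moveaxis(W,-1,0);c=np.array(c0,float)
    hsv=cv2.cvtColor(p,cv2.COLOR_RGB2HSV);out={}
    Q=pl(85)[...,:2]
    zw=z[(np.hypot(*(np.moveaxis(Q,-1,0)-c[:,None,None]))<70)&(hsv[...,1]<50)&(abs(z-85)<8)];out["zw"]=np.median(zw)
    for _ in range(4):
        D=Q-c;rr=np.hypot(D[...,0],D[...,1]);th=np.arctan2(D[...,1],D[...,0])
        g=(hsv[...,1]<55)&(abs(z-85)<8)&(rr<88)
        e=[]
        for a in np.arange(-np.pi,np.pi,.08):
            s=g&(abs(np.angle(np.exp(1j*(th-a))))<.04)
            if s.sum()>4:
                k=np.argmax(np.where(s,rr,0));e.append(Q.reshape(-1,2)[k])
        e=np.array(e);e=e[np.hypot(*(e-c).T)>66];c=circ(e,78)[:2];rf=circ(e)
    out["wheel"]=c.round(1);out["rfree"]=rf.round(1)
    j=(z>98)&(z<172)&(np.hypot(x-c[0],y-c[1])<85);J=W[j]
    C=[]
    for a in range(106,160,6):
        s=J[(J[:,2]>a)&(J[:,2]<a+6)]
        if len(s)>12:
            q=circ(s[:,:2]);
            if 15<q[2]<38:C.append([*q,len(s)])
    C=np.array(C);out["jug"]=np.average(C[:,:2],axis=0,weights=C[:,3]).round(1);out["spread"]=C[:,:2].std(0).round(1)
    # rim: outline of the rim plane's pixels
    m=((z>158)&(z<174)&j).astype(np.uint8);P=pl(165)[...,:2]
    cs=max(cv2.findContours(m,0,cv2.CHAIN_APPROX_NONE)[0],key=cv2.contourArea)[:,0]
    h=cv2.convexHull(np.array([P[v,u] for u,v in cs],np.float32))[:,0]
    q=circ(h)[:2] 
    far=np.hypot(*(h-q).T);t=h[far.argmax()];mu=cv2.moments(h);
    out["rimc"]=q.round(1);out["lip"]=t.round(1);J0=out["jug"]
    out["lipang"]=np.degrees([np.arctan2(*(t-q)[::-1]),np.arctan2(*(t-J0)[::-1])]).round(1);out["lipr"]=far.max().round(1)
    out["off"]=(out["jug"]-c).round(1);return out
def look(names=("wrist","top","scene"),tag="x"):
    for n in names:
        i=camera_info(n);p,d=camera(n);np.savez(f"pics/{tag}_{n}.npz",p=p,d=d,K=i["intrinsics"],T=i["world_from_camera"])
        try:print(n,{k:(v.tolist() if hasattr(v,"tolist") else v) for k,v in measure(n,p,d,i["intrinsics"],i["world_from_camera"]).items()})
        except Exception as ex:print(n,"fail",ex)
    s=read_state();print(round(s["clock"],2),s["eef_pos"].round(1),s["eef_rot"].round(3),s["wrist_force"].round(1),round(s["finger_gap"],1))
E
python3 -c "
from h import *
look(tag='a')"
```

```text
wrist {'zw': 85.31646638132997, 'wheel': [579.0, -21.7], 'rfree': [578.2, -22.0, 77.1], 'jug': [550.2, -40.2], 'spread': [0.3, 0.9], 'rimc': [547.4, -42.1], 'lip': [531.4000244140625, -66.0], 'lipang': [-123.9, -126.1], 'lipr': 28.8, 'off': [-28.8, -18.5]}
top {'zw': 85.67504413834274, 'wheel': [578.3, -23.6], 'rfree': [578.2, -23.6, 77.1], 'jug': [550.1, -42.1], 'spread': [0.9, 0.2], 'rimc': [548.9, -43.9], 'lip': [532.5, -67.5], 'lipang': [-124.8, -124.7], 'lipr': 28.8, 'off': [-28.2, -18.5]}
scene {'zw': 84.04582277768372, 'wheel': [578.5, -15.1], 'rfree': [578.5, -15.2, 78.2], 'jug': [553.1, -38.0], 'spread': [0.7, 0.6], 'rimc': [548.8, -36.4], 'lip': [541.0999755859375, -67.5], 'lipang': [-103.9, -112.2], 'lipr': 32.0, 'off': [-25.4, -22.9]}
1.3 [ 463.5 -130.7  205.1] [-3.141e+00  1.000e-03  4.690e-01] [-1.1 -0.3 -0.1] 42.2
```

```bash
python3 -m handwheel '.46 .71 0 .62 .57;.45 .72 0 .62 .57;0 0 -.9 0 .57;0 0 -.9 0 .57;0 0 -.9 0 .57;0 0 0 0 .57;0 0 0 0 .57'; python3 -c "
from h import *
look(('wrist','top'),tag='b')"
```

```text
clock: 1.88
eef_pos: [499.1, -74.9, 97.2]
eef_rot: [-3.14, 0.002, 0.574]
wrist_force: [0.1, 0.6, 1.6]
finger_gap: 40.6
finger_force: 0.0
wrist {'zw': 85.28140866378371, 'wheel': [578.4, -21.8], 'rfree': [578.3, -21.9, 76.9], 'jug': [549.8, -40.4], 'spread': [1.8, 0.9], 'rimc': [548.5, -42.2], 'lip': [530.2000122070312, -66.19999694824219], 'lipang': [-127.2, -127.2], 'lipr': 30.2, 'off': [-28.6, -18.6]}
top {'zw': 85.74228303205007, 'wheel': [577.9, -24.2], 'rfree': [578.3, -23.6, 77.1], 'jug': [550.5, -42.1], 'spread': [0.4, 0.2], 'rimc': [551.0, -41.4], 'lip': [540.0999755859375, -20.200000762939453], 'lipang': [117.2, 115.5], 'lipr': 23.8, 'off': [-27.4, -17.9]}
1.98 [500.8 -74.9  99.7] [ 3.14e+00 -2.00e-03  5.74e-01] [0.  0.4 0.2] 40.4
```

```bash
python3 -m handwheel '.105 .068 0 0 .57;.105 .068 0 0 .57;.105 .068 0 0 .57;.105 .068 0 0 .57;.063 .041 0 0 .57;.063 .041 0 0 .57;.063 .041 0 0 .57;.063 .041 0 0 .57;.063 .041 0 0 .57;.063 .041 0 0 .57;.063 .041 0 0 .57;.063 .041 0 0 .57'; python3 -c "
from h import *
look(('wrist','top'),tag='c')"
```

```text
clock: 2.98
eef_pos: [537.1, -49.8, 97.4]
eef_rot: [-3.142, 0.0, 0.575]
wrist_force: [-2.2, -0.4, 1.9]
finger_gap: 40.3
finger_force: 1.3
wrist {'zw': 85.24895749019791, 'wheel': [578.4, -22.0], 'rfree': [579.0, -21.5, 77.0], 'jug': [564.3, -30.6], 'spread': [4.0, 3.5], 'rimc': [564.6, -32.4], 'lip': [544.7999877929688, -56.20000076293945], 'lipang': [-129.7, -127.3], 'lipr': 31.0, 'off': [-14.1, -8.6]}
top {'zw': 85.71915933709863, 'wheel': [577.7, -24.6], 'rfree': [577.9, -24.3, 77.7], 'jug': [567.5, -31.1], 'spread': [0.5, 2.6], 'rimc': [2658.3, 70977.3], 'lip': [570.0, -9.800000190734863], 'lipang': [-91.7, 83.3], 'lipr': 71017.8, 'off': [-10.2, -6.5]}
3.08 [537.3 -49.7  97.4] [ 3.141 -0.     0.575] [-0.1 -0.5  0.7] 40.5
```

```bash
python3 -m handwheel '.063 .041 0 0 .57;.063 .041 0 0 .57;.063 .041 0 0 .57;.063 .041 0 0 .57;0 0 0 0 .57;-.21 -.136 0 0 .57;-.42 -.27 0 0 .57;0 0 1 0 .57;0 0 1 0 .57;0 0 .7 0 .57;0 0 0 0 .57'; python3 -c "
from h import *
look(tag='d')
look(('wrist',),tag='d2')"
```

```text
clock: 4.0
eef_pos: [523.2, -60.3, 211.5]
eef_rot: [3.135, -0.007, 0.575]
wrist_force: [0.5, 1.0, 0.6]
finger_gap: 40.2
finger_force: 0.0
wrist {'zw': 85.23801170613785, 'wheel': [579.0, -21.5], 'rfree': [579.0, -21.6, 77.2], 'jug': [577.1, -23.2], 'spread': [1.0, 0.4], 'rimc': [576.0, -26.9], 'lip': [557.0, -48.0], 'lipang': [-132.0, -129.0], 'lipr': 28.4, 'off': [-1.9, -1.7]}
top {'zw': 85.65489252529915, 'wheel': [577.6, -24.5], 'rfree': [578.0, -23.5, 77.1], 'jug': [577.1, -24.9], 'spread': [0.7, 0.4], 'rimc': [577.6, -24.5], 'lip': [555.7000122070312, -41.20000076293945], 'lipang': [-142.7, -142.7], 'lipr': 27.5, 'off': [-0.5, -0.4]}
scene {'zw': 84.00415630850608, 'wheel': [578.1, -14.2], 'rfree': [578.1, -14.2, 78.1], 'jug': [579.9, -20.6], 'spread': [0.3, 0.3], 'rimc': [576.6, -18.3], 'lip': [566.7000122070312, -49.0], 'lipang': [-107.9, -115.0], 'lipr': 32.2, 'off': [1.8, -6.4]}
4.15 [521.2 -59.8 204.8] [-3.141  0.     0.575] [ 0.5  0.2 -0.9] 40.3
wrist {'zw': 85.24910331426076, 'wheel': [578.9, -21.6], 'rfree': [578.9, -21.6, 77.2], 'jug': [577.0, -23.2], 'spread': [0.3, 0.3], 'rimc': [575.5, -26.3], 'lip': [556.9000244140625, -48.29999923706055], 'lipang': [-130.3, -128.7], 'lipr': 28.8, 'off': [-1.9, -1.6]}
4.2 [521.  -59.7 204.2] [-3.14e+00  1.00e-03  5.75e-01] [ 0.1 -0.6  0. ] 40.6
```

```bash
python3 -m handwheel '0 0 -1 0 .57;0 0 -1 0 .57;0 0 -.7 0 .57;.21 .136 0 0 .57;.21 .136 0 0 .57;.105 .068 0 0 .57;.05 .034 0 0 .57;.05 .034 0 0 .57;.045 .03 0 0 .57;0 0 0 0 .57;-.21 -.136 0 0 .57;-.42 -.27 0 0 .57';python3 -m handwheel '0 0 1 0 .57;0 0 1 0 .57;0 0 .7 0 .8;0 0 0 0 1;0 0 0 0 1;0 0 0 0 1'; python3 -c "
from h import *
look(tag='e')
look(('wrist',),tag='e2')
p=np.load('pics/e2_wrist.npz')['p'][...,::-1];print(p.shape);q=np.load('pics/e_top.npz')['p'][...,::-1][145:230,255:385]
cv2.imwrite('pics/e.png',cv2.resize(np.vstack([p[0:150,130:330],cv2.resize(q,(200,131))]),None,fx=2.1,fy=2.1,interpolation=2))"
```

```text
clock: 5.2
eef_pos: [523.4, -58.2, 97.5]
eef_rot: [3.141, -0.001, 0.576]
wrist_force: [0.2, 0.2, 0.1]
finger_gap: 40.4
finger_force: 0.0
clock: 5.7
eef_pos: [522.6, -58.6, 204.6]
eef_rot: [-3.141, 0.001, 0.575]
wrist_force: [0.7, 0.3, 0.3]
finger_gap: 17.6
finger_force: 0.0
wrist {'zw': 85.24626373847718, 'wheel': [578.8, -21.6], 'rfree': [578.8, -21.6, 77.2], 'jug': [578.4, -22.5], 'spread': [0.3, 0.3], 'rimc': [577.4, -24.9], 'lip': [556.9000244140625, -46.099998474121094], 'lipang': [-133.9, -132.2], 'lipr': 29.5, 'off': [-0.4, -0.9]}
top {'zw': 85.67196832302568, 'wheel': [577.6, -24.5], 'rfree': [578.0, -23.6, 77.2], 'jug': [578.3, -24.2], 'spread': [0.6, 0.5], 'rimc': [578.9, -23.8], 'lip': [555.7999877929688, -36.599998474121094], 'lipang': [-150.9, -151.1], 'lipr': 26.4, 'off': [0.7, 0.3]}
scene {'zw': 83.80947754718784, 'wheel': [577.9, -14.2], 'rfree': [577.9, -14.2, 78.0], 'jug': [581.2, -20.0], 'spread': [0.6, 0.4], 'rimc': [577.8, -17.2], 'lip': [566.7000122070312, -49.0], 'lipang': [-109.3, -116.7], 'lipr': 33.7, 'off': [3.3, -5.8]}
5.85 [522.8 -58.4 204.1] [-3.14e+00  2.00e-03  5.75e-01] [ 0.1 -0.1 -0.1] 5.2
wrist {'zw': 85.24515540778799, 'wheel': [578.8, -21.6], 'rfree': [578.8, -21.6, 77.2], 'jug': [578.4, -22.5], 'spread': [0.3, 0.3], 'rimc': [576.9, -25.8], 'lip': [557.9000244140625, -47.099998474121094], 'lipang': [-131.6, -129.7], 'lipr': 28.6, 'off': [-0.4, -0.9]}
5.9 [522.9 -58.3 204.3] [-3.14e+00  1.00e-03  5.75e-01] [ 0.3 -0.  -0.2] 1.9
(384, 512, 3)
```

View pics/e.png

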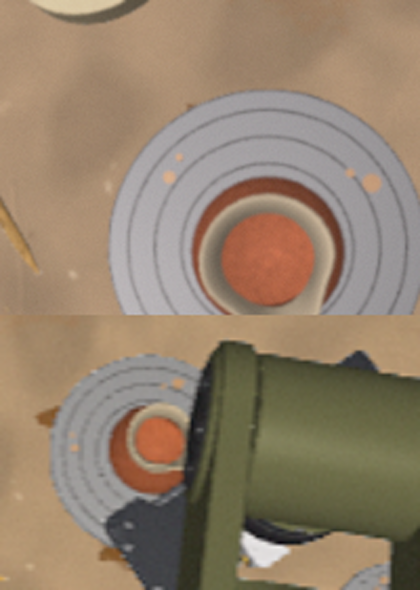

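The crop shows the jug concentric with the grooves, within about 1 mm. Next I press the closed fingertip on the disc at 66 mm radius, behind the jug.

```bash
python3 -m handwheel '0 0 -1 0 1;0 0 -1 0 1;0 0 -.85 0 1;0 0 -.05 0 1;0 0 -.03 0 1;0 0 0 0 1;0 0 0 0 1';python3 -m handwheel '0 0 -.03 0 1;0 0 0 0 1';python3 -m handwheel '0 0 -.02 0 1;0 0 0 0 1'
python3 - <<'E'
import numpy as np
c=np.array([578.4,-22.3]);p=np.array([522.9,-58.3])-c
for k in range(10):
    a=np.radians(-5);q=np.array([[np.cos(a),-np.sin(a)],[np.sin(a),np.cos(a)]])@p;print(((q-p)/40).round(3),end=' ');p=q
E
```

```text
clock: 6.48
eef_pos: [523.2, -58.3, 88.2]
eef_rot: [-3.141, 0.0, 0.575]
wrist_force: [-0.1, -0.3, 0.2]
finger_gap: 0.3
finger_force: 0.0
clock: 6.65
eef_pos: [523.3, -58.3, 87.1]
eef_rot: [3.142, -0.0, 0.575]
wrist_force: [-0.2, 0.5, -0.3]
finger_gap: 0.1
finger_force: 0.0
clock: 6.82
eef_pos: [523.3, -58.4, 86.3]
eef_rot: [3.142, -0.0, 0.575]
wrist_force: [-0.4, -0.5, -0.4]
finger_gap: 1.1
finger_force: 0.0
[-0.073  0.124] [-0.062  0.13 ] [-0.05   0.135] [-0.038  0.139] [-0.026  0.142] [-0.014  0.144] [-0.001  0.144] [0.011 0.144] [0.024 0.142] [0.036 0.14 ]
```

```bash
python3 -m handwheel '0 0 -.025 0 1;0 0 0 0 1;0 0 0 0 1';python3 -m handwheel '0 0 -.02 0 1;0 0 0 0 1;0 0 0 0 1';python3 -m handwheel '0 0 -.015 0 1;0 0 0 0 1;0 0 0 0 1'
```

```text
clock: 7.07
eef_pos: [523.4, -58.4, 85.3]
eef_rot: [3.142, -0.0, 0.575]
wrist_force: [-0.0, -0.6, 0.8]
finger_gap: 0.3
finger_force: 0.4
clock: 7.32
eef_pos: [523.7, -58.7, 85.2]
eef_rot: [3.14, -0.001, 0.575]
wrist_force: [-3.0, -1.1, 8.9]
finger_gap: 0.3
finger_force: 4.4
clock: 7.57
eef_pos: [523.8, -58.9, 85.2]
eef_rot: [3.14, -0.001, 0.575]
wrist_force: [-5.2, -2.8, 14.5]
finger_gap: 0.3
finger_force: 7.2
```

```bash
python3 -m handwheel '0 0 .012 0 1;-.037 .062 0 -.5 1;-.035 .063 0 -.5 1;-.062 .13 0 -1 1;-.05 .135 0 -1 1;-.038 .139 0 -1 1;-.026 .142 0 -1 1;-.014 .144 0 -1 1;-.001 .144 0 -1 1;.005 .072 0 -.5 1;0 0 0 0 1;0 0 0 0 1'; python3 -c "
from h import *
look(('wrist',),tag='f')"
```

```text
clock: 8.57
eef_pos: [512.9, -16.9, 85.2]
eef_rot: [3.142, 0.0, -0.079]
wrist_force: [-7.5, 0.3, 13.2]
finger_gap: 0.5
finger_force: 6.8
wrist {'zw': 85.25869487239217, 'wheel': [578.6, -21.7], 'rfree': [578.9, -21.7, 76.9], 'jug': [569.8, -21.4], 'spread': [17.3, 1.8], 'rimc': [575.5, -22.5], 'lip': [546.4000244140625, -30.399999618530273], 'lipang': [-164.7, -158.9], 'lipr': 30.2, 'off': [-8.8, 0.3]}
8.62 [512.8 -17.   85.2] [ 3.142  0.    -0.079] [-6.9 -0.  13.8] 0.5
```

```bash
python3 -m handwheel '0 0 .2 0 1;0 0 .9 0 1;-.5 0 .95 0 1;-.5 0 .95 0 1;0 0 0 0 1;0 0 0 0 1;0 0 0 0 1'; python3 -c "
from h import *
look(('wrist','top','scene'),tag='g')
p=np.load('pics/g_wrist.npz')['p'][...,::-1];q=np.load('pics/g_scene.npz')['p'][...,::-1][140:225,235:365]
cv2.imwrite('pics/g.png',np.hstack([cv2.resize(p[0:200,150:350],None,fx=2.2,fy=2.2,interpolation=2),cv2.resize(q,(350,440))[:440]]))"
```

```text
clock: 9.2
eef_pos: [474.1, -17.1, 201.8]
eef_rot: [-3.142, -0.0, -0.08]
wrist_force: [0.8, 0.0, -0.5]
finger_gap: 0.4
finger_force: 0.0
wrist {'zw': 85.26326986888947, 'wheel': [578.7, -21.7], 'rfree': [578.7, -21.6, 77.1], 'jug': [578.3, -22.0], 'spread': [0.5, 0.1], 'rimc': [575.5, -23.5], 'lip': [548.4000244140625, -32.79999923706055], 'lipang': [-161.0, -160.2], 'lipr': 28.6, 'off': [-0.4, -0.3]}
top {'zw': 85.72353912308154, 'wheel': [577.4, -23.9], 'rfree': [579.1, -23.5, 76.5], 'jug': [578.3, -24.2], 'spread': [0.5, 0.5], 'rimc': [578.8, -24.4], 'lip': [555.7999877929688, -38.900001525878906], 'lipang': [-147.7, -146.9], 'lipr': 27.2, 'off': [0.9, -0.3]}
scene {'zw': 83.95520043038937, 'wheel': [577.7, -14.2], 'rfree': [577.7, -14.2, 78.1], 'jug': [581.3, -19.6], 'spread': [0.4, 0.5], 'rimc': [577.5, -17.1], 'lip': [575.7000122070312, 11.300000190734863], 'lipang': [93.5, 100.2], 'lipr': 28.5, 'off': [3.6, -5.4]}
9.35 [474.  -17.1 200.8] [-3.141e+00  2.000e-03 -7.900e-02] [-0.5 -0.3  0.7] 0.3
```

View pics/g.png

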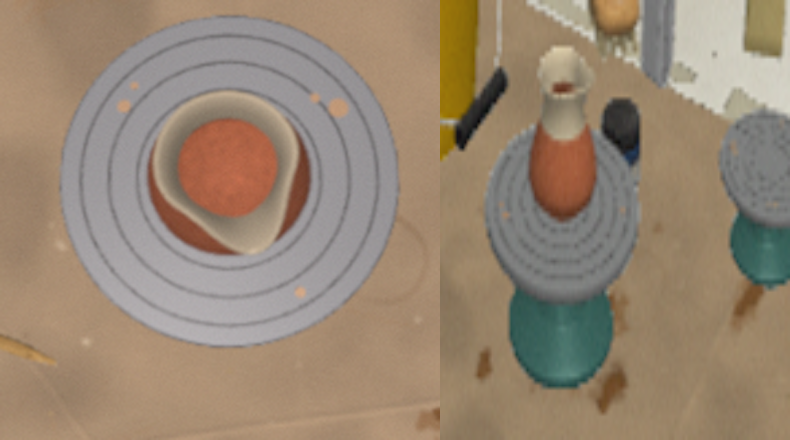

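The picture shows the jug still concentric, with the lip at crop pixel (252,250), roughly 20° short of straight. I'll refine the lip angle using the rim's mirror symmetry.

```bash
cat >> h.py <<'E'
def lip(tag,n="wrist",show=False):
    f=np.load(f"pics/{tag}_{n}.npz");p,d,K,T=[f[k] for k in"pdKT"]
    R=rays(n,K)@T[:3,:3].T;o=T[:3,3];W=R*d[...,None]+o;P=(R*((165-o[2])/R[...,2])[...,None]+o)[...,:2]
    hsv=cv2.cvtColor(p,cv2.COLOR_RGB2HSV)
    m=((W[...,2]>140)&(W[...,2]<174)&(np.hypot(P[...,0]-578,P[...,1]+23)<50)).astype(np.uint8)
    cs=max(cv2.findContours(m,0,cv2.CHAIN_APPROX_NONE)[0],key=cv2.contourArea)[:,0]
    h=np.array([P[v,u] for u,v in cs]);q=circ(h)[:2]
    for _ in range(6):
        r=np.hypot(*(h-q).T);t=h[r>np.percentile(r,92)].mean(0);a=np.arctan2(*(t-q)[::-1])
        b=abs(np.angle(np.exp(1j*(np.arctan2(*(h-q).T[::-1])-a))))>1.1;cc=circ(h[b]);q=cc[:2]
    th=np.unwrap(np.arctan2(*(h-q).T[::-1]));r=np.hypot(*(h-q).T);g=np.radians(np.arange(0,70,1.))
    o_=np.argsort(th%(2*np.pi));F=lambda x:np.interp(x%(2*np.pi),(th%(2*np.pi))[o_],r[o_],period=2*np.pi)
    c=a+np.radians(np.arange(-20,20,.25));e=[((F(x+g)-F(x-g))**2).sum() for x in c]
    print(n,"rim",cc.round(1),"tip r",r.max().round(1),"tip ang",np.degrees(a).round(1),"sym ang",np.degrees(c[np.argmin(e)]).round(1))
E
python3 -c "
from h import *
for t in('a','d','d2','e','e2','g'):lip(t)
lip('a','top');lip('g','top')"
```

```text
wrist rim [551.8 -37.   20.4] tip r 27.6 tip ang -87.2 sym ang -94.2
wrist rim [577.7 -22.4  23.3] tip r 32.9 tip ang -129.8 sym ang -129.5
wrist rim [577.8 -22.4  23.4] tip r 33.2 tip ang -130.3 sym ang -129.8
wrist rim [579.2 -21.7  23.4] tip r 33.1 tip ang -131.2 sym ang -130.7
wrist rim [579.2 -21.7  23.4] tip r 33.2 tip ang -131.3 sym ang -130.8
wrist rim [579.  -21.9  23.4] tip r 32.5 tip ang -165.0 sym ang -165.5
top rim [549.9 -38.5  19.8] tip r 26.2 tip ang -49.2 sym ang -48.5
top rim [578.8 -23.9  21.9] tip r 27.5 tip ang -167.1 sym ang -159.6
```

```bash
python3 -m handwheel '.5 0 -.95 0 1;.5 0 -.95 0 1;0 0 -.85 0 1;0 0 -.15 0 1;0 0 -.1 0 1;0 0 0 0 1;0 0 0 0 1'; python3 -m handwheel '.009 .071 0 -.5 1;.01 .072 0 -.5 1;.031 .14 0 -1 1;.021 .069 0 -.5 1;.022 .068 0 -.5 1;.015 .04 0 -.3 1;0 0 0 0 1;0 0 .2 0 1;0 0 .9 0 1;-.5 0 .95 0 1;-.5 0 .95 0 1;0 0 0 0 1'; python3 -m handwheel '0 0 0 0 1;0 0 0 0 1'; python3 -c "
from h import *
look(('wrist','top'),tag='k');lip('k')"
```

```text
clock: 9.93
eef_pos: [512.8, -17.0, 85.1]
eef_rot: [-3.142, 0.001, -0.079]
wrist_force: [-9.2, 1.2, 20.5]
finger_gap: 0.5
finger_force: 10.1
clock: 10.93
eef_pos: [478.6, 1.2, 208.4]
eef_rot: [-3.139, -0.008, -0.367]
wrist_force: [0.0, 0.3, 0.9]
finger_gap: 0.3
finger_force: 0.0
clock: 11.1
eef_pos: [478.3, 1.3, 201.4]
eef_rot: [3.141, 0.001, -0.368]
wrist_force: [0.5, 0.1, 0.2]
finger_gap: -0.0
finger_force: 0.0
wrist {'zw': 85.26946207290973, 'wheel': [578.7, -21.7], 'rfree': [578.7, -21.6, 77.2], 'jug': [578.4, -21.9], 'spread': [0.6, 0.1], 'rimc': [575.2, -21.9], 'lip': [546.5, -20.600000381469727], 'lipang': [177.5, 177.7], 'lipr': 28.8, 'off': [-0.3, -0.2]}
top {'zw': 85.78903767951283, 'wheel': [577.2, -23.5], 'rfree': [579.8, -23.5, 76.0], 'jug': [578.7, -24.3], 'spread': [0.5, 0.3], 'rimc': [579.3, -24.1], 'lip': [558.0999755859375, -36.70000076293945], 'lipang': [-149.3, -148.9], 'lipr': 24.7, 'off': [1.5, -0.8]}
11.2 [478.2   1.3 200.6] [ 3.141e+00  3.000e-03 -3.670e-01] [-0.4 -0.3  0. ] 0.1
wrist rim [579.  -22.   23.4] tip r 32.6 tip ang 177.3 sym ang 176.8
```

```bash
python3 -m handwheel '.5 0 -.95 0 1;.5 0 -.95 0 1;0 0 -.85 0 1;0 0 -.15 0 1;0 0 -.08 0 1;0 0 0 0 1;-.017 -.044 0 .3 1;-.018 -.044 0 .3 1;0 0 0 0 1;0 0 .2 0 1;0 0 .9 0 1;0 0 .9 0 1'; python3 -m handwheel '-.9 0 .1 1 1;-.5 0 .1 1 1;0 0 0 1 1;0 0 0 1 1;0 0 0 0 1;0 0 0 0 1;0 0 0 0 1'; python3 -c "
from h import *
look(('wrist','top','scene'),tag='m');lip('m')
p=np.load('pics/m_wrist.npz')['p'][...,::-1];q=np.load('pics/m_top.npz')['p'][...,::-1][0:305,0:512]
cv2.imwrite('pics/m.png',np.hstack([cv2.resize(p,None,fx=.8,fy=.8),cv2.resize(q,(380,307))]))"
```

```text
clock: 12.2
eef_pos: [514.7, -2.2, 164.5]
eef_rot: [3.14, 0.005, -0.315]
wrist_force: [0.4, 0.8, 0.4]
finger_gap: 0.6
finger_force: 0.0
clock: 12.78
eef_pos: [459.9, -2.2, 172.8]
eef_rot: [-3.141, 0.001, 0.031]
wrist_force: [0.5, -0.1, 0.4]
finger_gap: 0.2
finger_force: 0.0
wrist {'zw': 85.26629066038316, 'wheel': [578.9, -21.5], 'rfree': [578.3, -21.5, 77.0], 'jug': [578.2, -21.8], 'spread': [0.8, 0.8], 'rimc': [575.7, -22.9], 'lip': [546.5999755859375, -22.299999237060547], 'lipang': [178.7, -179.2], 'lipr': 29.0, 'off': [-0.7, -0.3]}
top {'zw': 85.71398928391795, 'wheel': [577.6, -23.6], 'rfree': [579.0, -23.5, 76.6], 'jug': [578.5, -24.1], 'spread': [0.7, 0.9], 'rimc': [576.5, -24.3], 'lip': [546.7999877929688, -25.0], 'lipang': [-178.6, -178.4], 'lipr': 29.6, 'off': [0.9, -0.5]}
scene {'zw': 83.98342276959409, 'wheel': [578.0, -14.1], 'rfree': [578.0, -14.1, 78.2], 'jug': [581.4, -19.7], 'spread': [0.4, 0.6], 'rimc': [577.5, -16.8], 'lip': [554.5, 1.7000000476837158], 'lipang': [141.1, 141.5], 'lipr': 29.5, 'off': [3.4, -5.6]}
12.93 [459.9  -2.2 172.9] [-3.141e+00  1.000e-03  3.200e-02] [ 0.8 -0.6  0.1] 0.6
wrist rim [579.  -21.8  23.5] tip r 32.3 tip ang -177.6 sym ang -178.6
```

View pics/m.png

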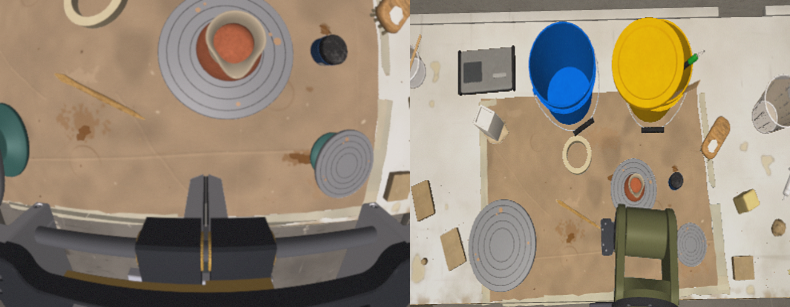

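The jug is upright and centred within about 1 mm, and its lip is within about 2° of straight out. The bystanders haven't moved, and the arm is clear.

```bash
python3 -c "
from cell import *
print(sign_off())"
```

```text
the job is handed in; nothing more can be done
None
```

The job is handed in: by my measurements the jug stands upright within about 1 mm of the wheel's centre, its lip within about 2° of straight out over the front edge, nothing beside the wheel was touched, and the clock read about 13 s of the 61 s allowed.

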